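Third hand at the jaw fixture

ROBOT

A 7-joint arm with a two-finger parallel gripper is mounted at the origin on a cart in front of the work surface, level with it; the furniture and walls round the work are solid. World frame = base frame: x ahead of the robot, y to its left, z up, the work surface at z = 0. Lengths are in m, angles in rad, forces in N, time in s.
With the tool pointing down it reaches from about 0.4 to 0.925 m from the base axis. Payload 5.6 kg.
Tool frame: the origin (TCP) lies at the very end of the fingers, on their centre line; the grasp point (between the pads) lies ctrl.grip_depth behind it (ctrl.grip_depth is the distance from the TCP to the grasp point, in m); z points along the fingers, y is the line along which they close (so a half turn about z gives the same grasp; the last joint's range is limited). The gripper opens to 85 mm and grips with 20 to 120 N. Pads are 22 mm wide; open, the fingers measure 114 mm over their backs; the gripper's body (76 mm by 85 mm) begins 54 mm behind the grasp point. The pads swing forward as they close: fully open they stand 13 mm farther back than shut.
Start: joints at [-1.375, 0.468, -0.012, 1.603, 0.006, 1.071, -0.056], TCP at [0.154, 0.632, 0.231] pointing down, gripper open.
Joint ranges: [-2.53, 2.53], [-0.31, 2.02], [-1.57, 1.55], [0.28, 2.44], [-1.29, 4.43], [0.15, 1.84], [-2.92, 2.92]. Speed limits (rad/s): [2.57, 2.57, 3.14, 3.14, 3.14, 3.14, 3.14].

INTERFACE

Orientations are given as a rotation vector (axis times angle).
In Python, from bench import sensors, cams, workorder, ctrl gives the robot as it stands.
- The arm moves only by the tool servo_tool, never from a script. Its argument "increments" is one flat list of numbers, 7 for each row, row after row: the opening, from 0 (shut) to 1 (fully open), then the shift along the tool's x, y, z in mm, then the turn, a rotation vector about the tool's x, y, z in degrees. In form: [fingers, dx, dy, dz, rx, ry, rz, fingers, dx, dy, dz, rx, ry, rz, ...]. A call has 1 to 20 rows; each row is the pose to reach, as a shift and turn from the pose commanded when the call began, along the tool's axes at that moment; what a row does not reach only later rows make up. A row lasts 1/12 s, in which the tool goes at most 41.7 mm and 7.16 degrees, less where a joint would pass 70% of its speed; a pose out of reach is approached as far as the arm can. A call with a gripper value outside its range is refused whole. The fingers move at their own pace and stop on an object; the grip force is fixed at half the most. Time passes only in rows, so rows that repeat a pose let the fingers close. It gives the time, the measured TCP pose, the force, the opening and the grip force at its end, in the units of the state.
- sensors.observe(): the state, without advancing time (a new reading comes with each control period).
- cams.capture(name): name is "scene" or "top" or "wrist"; returns a dict with "pixels" (420x560x3 uint8, red, green, blue), "depth" (420x560 float32, m along the optical axis (not along the pixel's ray), 0 where there is no reading), "vfov" (degrees; the focal length in pixels is half the picture's height over the tangent of half this angle, whatever the lens; pixels are square), "cx", "cy" (the principal point, pixels), "position" and "attitude" of the camera in the world; the wrist camera has in their place "tool_from_camera" (4x4, takes a point from camera to tool coordinates, whose origin is the TCP and whose axes are the flange's). Camera axes: x right, y down, z forward; pixel columns grow to the right and rows downward; lengths in m; the calibration is good to about 2 mm. A picture is of the moment at which its call begins: read the wrist's pose just before it.
- workorder.sign_off(): hands the job in; it is judged then, once.
The state is a dict: "clock": time; "qpos": joint angles; "joint_velocities": joint speeds; "joint_torque": joint torques, N m; "tool_pos": TCP position; "tool_rot": TCP orientation; "contact_force": force on the tool from outside, world axes, zero at the start; "moment": the same for the moment, N m; "finger_gap": finger opening in m; "grasp_force": force on a finger pad.
Only numpy, scipy, OpenCV 4.12 (cv2) and the standard library are available. Lean on these libraries where they do the work, as an engineer would, in place of code of your own. Each camera call takes 0.05 s, during which the arm holds its last target. There are 200 camera calls.

TASK

I want to screw the larger of the two jaw blocks to the steel carrier plate that lies in the assembly fixture. First turn the fixture's turnbutton fully across the carrier plate so that the plate cannot lift out; then set the larger block flat on the carrier plate, upright and centred, and push one of its short end faces squarely against the sprung stop plate with a steady force of about 10 N on the stop, which pushes the stop plate back about 10 mm (between 5 and 15 N, never above 25 N). Finish while still holding it pressed there, do not let go, and leave the small block, the padlock and the loupe where they are.

Things in the scene. Friction and masses are not known exactly. Their poses are not given: they have to be found in the camera images.
- fixture: Aluminium fixture, fixed to the worktop, place and yaw vary. Base slab 180 x 140 x 10 mm; origin at the centre of its underside, x towards the stop, y left, z up. Nest rails (tops at z = 15 mm) round the carrier; spring housing at x = 52 to 80 mm, 70 mm wide, top at z = 46 mm. Turnbutton pivot at x = -70, y = 55 mm.
- carrier: Dark steel carrier plate 110 x 76 x 6 mm, 0.39 kg, loose, lying in the nest with 1.5 mm play all round. Origin at the centre of its underside, which is at x = -25, y = 0, z = 10 mm of the fixture; axes as the fixture's. Its top is 16 mm above the worktop. Friction between it and a block pressed down on it adds to the force felt at the wrist, not to that on the stop.
- stop_plate: Sprung steel stop, 8 mm thick, 64 wide, 18 high, z = 19 to 37 mm, over the carrier on two rods. Origin: centre of its front face (looks to fixture -x; push the block on it), unpressed at x = 5, y = 0, z = 28 mm of the fixture; same axes. Slides back along fixture +x, 30 mm at most, against a spring of 1 N per mm, no preload (10 N = 10 mm); springs back.
- turnbutton (a joint): Angle of the steel turnbutton in rad. 0 = open, arm along the fixture's +x, beside the nest; pi/2 = fully turned (end stop), arm to the fixture's -y, across the carrier's edge. Grows clockwise seen from above. Stays where left; friction about 0.04 N m. Starts between 0 and 0.4.
- turnbutton_pin (a point): Centre of the top of the turnbutton's round upright finger pin, 10 mm in diameter, 36 mm from the pivot. The pin rises 22 mm above the arm: from 23.5 to 45.5 mm above the worktop. Moves with the turnbutton.
- jaw_block_large: The larger jaw block, grey ground steel, stepped groove in its top, 40 x 26 x 19 mm, about 0.16 kg, upright on the worktop to the robot's right. Origin at the centre of its underside, x along the 40 mm, z up. The short end faces (26 x 19 mm) look along +x and -x. Grasp across the 26 mm (its y).
- jaw_block_small: The smaller jaw block of the same shape, 34 x 22 x 16 mm, loose, also on the right; which of the two is nearer the robot varies. To be left alone. Origin at the centre of its underside.
- padlock: Brass padlock 62 x 40 x 18 mm, lying loose left of the fixture near the front edge; bystander. Origin at the centre of its underside.
- loupe: Black loupe, 35 mm in diameter, 28 mm high, standing loose near the front edge; bystander. Origin at the centre of its underside.
Mind the look-alikes: they are no part of the job. Leave any orange or pink look-alike of the jaw_block_large alone.

How it is judged:
On the way, in this order (a step that is already met when the one before it is completed fails the run):
1. the turnbutton is turned fully across the carrier plate (value of joint turnbutton above 1.35 rad), for 0.2 s.
2. the large block presses on the stop plate with 5 to 15 N for a second (contact force between jaw_block_large and stop_plate between 5 and 15 N), for 1 s.
At the end, for the whole second after the job is handed in: Fingers hold the large block, short end on the stop plate at 5-15 N (plate back 4-16 mm), square within 0.12 rad, upright, within 10 mm of the plate's middle, underside within 4 mm of the carrier's top, at rest; turnbutton past 1.35 rad; carrier in its nest (5 mm sideways, 2 mm high) (all of step 2 and contact force between the fingers and jaw_block_large above 2 N and x of stop_plate in the frame of fixture between 0.009 and 0.021 m and y of jaw_block_large in the frame of stop_plate between -0.01 and 0.01 m and x of jaw_block_large in the frame of stop_plate between -0.023 and -0.018 m and z of jaw_block_large in the frame of carrier between 0.004 and 0.01 m and angle between the x axis of jaw_block_large and the x axis of stop_plate, either way round below 0.12 rad and angle between jaw_block_large's own z axis and vertical below 0.12 rad and linear speed of jaw_block_large below 0.01 m/s and value of joint turnbutton above 1.35 rad and z of carrier in the frame of fixture below 0.012 m and horizontal distance between carrier and fixture below 0.03 m); the arm keeps its last pose, push and grip.
It fails at once if the stop plate is pushed with more than 25 N by the block (contact force between jaw_block_large and stop_plate above 25 N).
It fails at once if the small block is moved by more than 20 mm (distance of jaw_block_small from where it was at the start of the episode above 0.02 m).
It fails at once if the padlock is moved by more than 20 mm (distance of padlock from where it was at the start of the episode above 0.02 m).
It fails at once if the loupe is moved by more than 20 mm (distance of loupe from where it was at the start of the episode above 0.02 m).
It also fails if it takes over 59 s, if anything falls off the work surface, if the arm or the gripper's body presses on something with over 40 N, if the wrist force passes 120 N, or if a joint passes its speed limit or range.

## Working session

There is one attempt and no reset: what is moved stays moved. The work goes in short steps, Python scripts to look and compute and a tool call to move; the robot and the scene stay as the last step left them, time stands still between calls to the robot, and variables do not carry over. Pictures are saved under pics/ and viewed, at most 10 in all, crops included, and the job is handed in when it is done.

Besides the shell and the picture viewer there is one more tool, called after ">>>" by a JSON object that holds its "fn" and its "kwargs", one argument or row to a line. servo_tool: Moves the arm, as the interface text tells. Its arguments: {"type":"object","properties":{"increments":{"type":"array"}},"required":["increments"]}

```bash
ls; mkdir -p pics
cat > h.py <<'E'
import numpy as np,cv2,pickle
from scipy.spatial.transform import Rotation as R
from bench import sensors,cams,workorder,ctrl
def cap(name,tag):
    s=sensors.observe(); c=cams.capture(name); c['s']=s
    pickle.dump(c,open(f'pics/{tag}.pkl','wb')); cv2.imwrite(f'pics/{tag}.png',c['pixels'][:,:,::-1]); return c
def load(tag): return pickle.load(open(f'pics/{tag}.pkl','rb'))
def pose(c):
    if 'tool_from_camera' in c:
        s=c['s']; T=np.eye(4);T[:3,:3]=R.from_rotvec(s['tool_rot']).as_matrix();T[:3,3]=s['tool_pos']
        return T@np.array(c['tool_from_camera'])
    T=np.eye(4); a=np.array(c['attitude'],float)
    T[:3,:3]=a if a.shape==(3,3) else R.from_rotvec(a).as_matrix(); T[:3,3]=c['position']; return T
def ray(c,u,v):
    f=210/np.tan(np.radians(c['vfov'])/2); return np.array([(u-c['cx'])/f,(v-c['cy'])/f,1.])
def at_z(c,u,v,z):
    T=pose(c); d=T[:3,:3]@ray(c,u,v); return T[:3,3]+d*(z-T[2,3])/d[2]
def at_d(c,u,v):
    T=pose(c); d=c['depth'][int(v),int(u)]; return T[:3,:3]@(ray(c,u,v)*d)+T[:3,3]
E
python3 - <<'E'
from h import *
c=cap('top','top0'); d=cap('scene','scene0')
for k in c,d: print({a:b for a,b in k.items() if a not in('pixels','depth','s')})
print(c['s'],ctrl.grip_depth)
E
```

```text
pics
{'vfov': 52.77684372874852, 'cx': 283.253942604498, 'cy': 209.43386500880771, 'position': array([ 0.42743531, -0.0166261 ,  1.00106525]), 'attitude': array([-2.14818208,  2.18625267, -0.04589191])}
{'vfov': 43.164997332711714, 'cx': 286.3111734503902, 'cy': 207.03100357271947, 'position': array([-0.08104172, -0.59918514,  0.4509682 ]), 'attitude': array([-1.90204311,  0.75819519, -0.45210072])}
{'clock': 0.0, 'qpos': array([-1.37497739,  0.46837223, -0.01159332,  1.60364222,  0.00601515,
        1.07141685, -0.05627245]), 'joint_velocities': array([-7.99028556e-05, -1.98853005e-03,  8.00596692e-04,  1.15870565e-03,
        2.13682122e-04,  3.75212118e-04,  1.55097841e-04]), 'joint_torque': array([ 1.54276158e-04, -5.32384193e+01,  2.13290553e-02, -2.51304960e+01,
        1.14180826e-02,  7.85692537e-03,  7.23014182e-07]), 'tool_pos': array([0.1537027 , 0.63097724, 0.23033385]), 'tool_rot': array([-3.74294861e-01, -3.11914198e+00,  2.83225792e-03]), 'contact_force': array([ 0.37714946,  0.01199264, -0.18369554]), 'moment': array([ 0.02063628, -0.02648535,  0.0538746 ]), 'grasp_force': 0.0, 'finger_gap': 0.08534867937633171} 0.0187
```

View pics/top0.png

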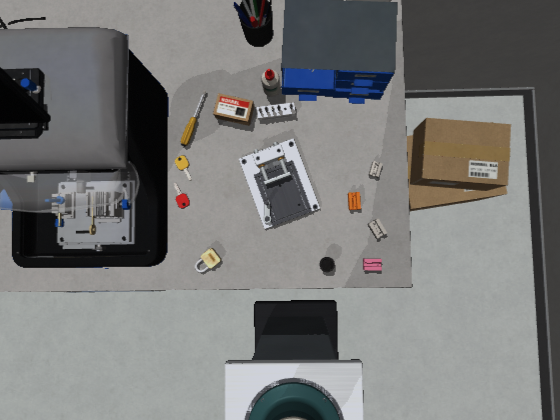

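The top view shows the fixture at (280,183) with its stop side up, and the padlock at (208,260). The loupe is at (327,264). There are two grey blocks, at (376,170) and (377,229). The orange one (354,201) and pink one (373,265) are look-alikes. I'll enlarge to tell the grey blocks apart.

Run:
```python
from h import *
c=load('top0'); p=c['pixels'][:,:,::-1]
a=cv2.resize(p[130:240,230:330],None,fx=5,fy=5,interpolation=cv2.INTER_CUBIC)
b=cv2.resize(p[150:250,340:400],None,fx=5,fy=5,interpolation=cv2.INTER_CUBIC)
o=np.zeros((550,800,3),np.uint8);o[:,:500]=a;o[:500,500:]=b
cv2.imwrite('pics/crop1.png',o)
print(at_z(c,280,183,.015),at_d(c,376,170),at_d(c,377,229))
# extents of grey blocks via height
T=pose(c)
vv,uu=np.mgrid[150:250,362:395]
P=np.array([at_d(c,u,v) for u,v in zip(uu.ravel(),vv.ravel())])
for vmin,vmax in((150,195),(205,250)):
    m=(P[:,2]>.008)&(P[:,2]<.03)&(vv.ravel()>vmin)&(vv.ravel()<vmax)
    q=np.c_[uu.ravel(),vv.ravel()][m]; 
    r=cv2.minAreaRect(P[m][:,:2].astype(np.float32)*1000); print(m.sum(),np.percentile(P[m][:,2],[50,90,99]),r,P[m].mean(0))
```

```text
[0.56430557 0.02170485 0.015     ] [ 0.59111003 -0.20426916  0.00955213] [ 0.45256164 -0.20185134  0.01069383]
141 [0.01423629 0.01716213 0.01911103] ((593.7460327148438, -202.56031799316406), (22.16980743408203, 34.3106803894043), 71.78755187988281) [ 0.59333879 -0.20231854  0.01389726]
206 [0.01643815 0.02085914 0.02236341] ((454.7675476074219, -201.5181427001953), (39.513885498046875, 26.477476119995117), 29.213346481323242) [ 0.45475434 -0.20140019  0.01603508]
```

View pics/crop1.png

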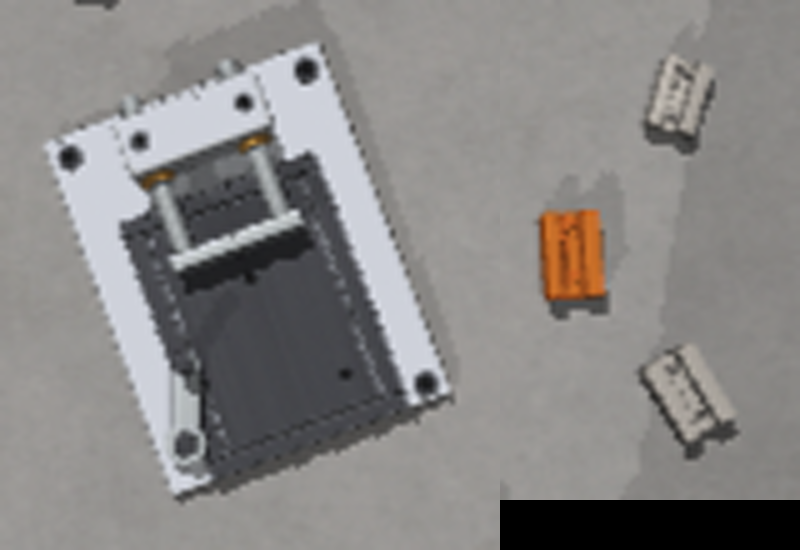

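View pics/scene0.png

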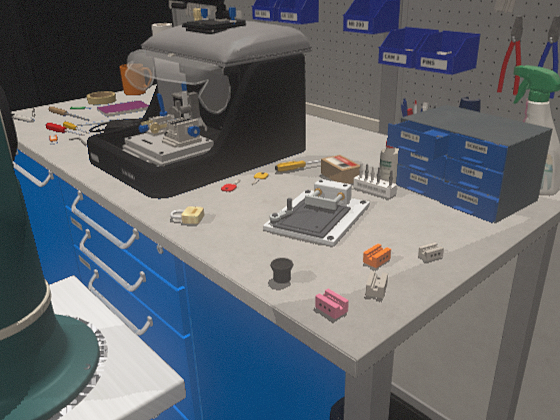

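The nearer grey block at (377,229) measures 39.5 x 26.5 mm, so it is the large one. The farther block at (376,170) measures 34 x 22 mm, so it is the small one, and the enlarged crop agrees. In the crop the turnbutton pivot is at (187,443), with its arm pointing up at about 0.3 rad.

Run:
```python
from h import *
c=load('top0')
f=lambda x,y:(230+x/5-.4,130+y/5-.4)
C=[at_z(c,*f(*q),.010)[:2] for q in((320,43),(452,398),(178,497),(45,145))]
M=np.array([(90,-70),(-90,-70),(-90,70),(90,70)])/1000.
W=np.array(C); m0=M.mean(0);w0=W.mean(0)
a=np.angle(np.sum(((W-w0)@[1,1j])*np.conj((M-m0)@[1,1j])))
Rz=lambda a:np.array([[np.cos(a),-np.sin(a)],[np.sin(a),np.cos(a)]])
print('fix',w0,np.degrees(a),((W-w0)@Rz(a)-M)*1000)
pv=at_z(c,*f(187,443),.0235)[:2]; print('pivot',(Rz(a).T@(pv-w0))*1000)
print(R.from_rotvec(c['s']['tool_rot']).as_matrix().round(3))
P=np.array([[at_d(c,u,v) for u in range(0,170,14)] for v in range(0,290,20)])
for r in P: print(' '.join('%.2f,%.2f,%.2f'%tuple(x) for x in r[::3]))
```

```text
fix [0.56386117 0.02370861] 19.335421715272265 [[-1.89892947e-01  4.92177124e-01]
 [-4.43877848e-01  1.48088363e+00]
 [ 7.01205991e-01 -1.97381647e+00]
 [-6.74351964e-02  7.55716285e-04]]
pivot [-67.98536148  54.69011798]
[[-0.972  0.237 -0.   ]
 [ 0.237  0.972 -0.002]
 [-0.    -0.002 -1.   ]]
1.05,0.72,-0.00 1.04,0.61,-0.00 1.04,0.51,0.00 1.04,0.40,-0.00 1.03,0.29,-0.00
0.99,0.72,0.00 0.99,0.61,0.00 0.99,0.51,0.00 0.98,0.40,0.00 0.98,0.29,-0.00
0.79,0.50,0.30 0.78,0.42,0.30 0.78,0.35,0.30 0.80,0.29,0.26 0.93,0.29,0.00
0.75,0.49,0.30 0.75,0.42,0.30 0.75,0.35,0.30 0.76,0.29,0.26 0.88,0.29,-0.00
0.65,0.38,0.46 0.71,0.42,0.31 0.71,0.35,0.30 0.72,0.29,0.26 0.83,0.29,-0.00
0.64,0.41,0.42 0.68,0.42,0.31 0.68,0.35,0.30 0.69,0.29,0.26 0.77,0.29,0.01
0.62,0.45,0.36 0.62,0.38,0.36 0.64,0.35,0.30 0.65,0.29,0.26 0.73,0.29,-0.00
0.61,0.50,0.29 0.61,0.42,0.29 0.61,0.35,0.29 0.61,0.29,0.26 0.68,0.29,-0.00
0.58,0.51,0.28 0.58,0.43,0.28 0.58,0.36,0.27 0.58,0.29,0.25 0.63,0.29,-0.00
0.55,0.52,0.25 0.55,0.45,0.25 0.54,0.37,0.25 0.55,0.31,0.22 0.58,0.29,0.00
0.51,0.53,0.24 0.51,0.45,0.25 0.51,0.37,0.24 0.52,0.34,0.12 0.53,0.29,-0.00
0.49,0.70,0.00 0.49,0.58,0.02 0.48,0.46,0.07 0.48,0.36,0.07 0.48,0.29,-0.00
0.44,0.70,0.00 0.44,0.58,0.02 0.44,0.46,0.07 0.44,0.36,0.07 0.44,0.29,-0.00
0.39,0.70,0.00 0.39,0.56,0.07 0.39,0.46,0.07 0.39,0.36,0.07 0.39,0.29,-0.00
0.35,0.70,0.00 0.34,0.59,0.00 0.34,0.49,0.00 0.34,0.39,-0.00 0.34,0.29,0.00
```

>>> {"fn": "servo_tool", "kwargs": {
  "increments": [0.4, -479, -487, -20, 0, 0, -15.7, 0.4, -479, -487, -20, 0, 0, -15.7, 0.4, -479, -487, -20, 0, 0, -15.7, 0.4, -479, -487, -20, 0, 0, -15.7, 0.4, -479, -487, -20, 0, 0, -15.7, 0.4, -479, -487, -20, 0, 0, -15.7, 0.4, -479, -487, -20, 0, 0, -15.7, 0.4, -479, -487, -20, 0, 0, -15.7, 0.4, -479, -487, -20, 0, 0, -15.7, 0.4, -479, -487, -20, 0, 0, -15.7, 0.4, -479, -487, -20, 0, 0, -15.7, 0.4, -479, -487, -20, 0, 0, -15.7, 0.4, -479, -487, -20, 0, 0, -15.7, 0.4, -479, -487, -20, 0, 0, -15.7, 0.4, -479, -487, -20, 0, 0, -15.7, 0.4, -479, -487, -20, 0, 0, -15.7, 0.4, -479, -487, -20, 0, 0, -15.7, 0.4, -479, -487, -20, 0, 0, -15.7, 0.4, -479, -487, -20, 0, 0, -15.7, 0.4, -479, -487, -20, 0, 0, -15.7]
}}

```text
clock: 1.77
tool_pos: [0.5032, 0.0462, 0.2508]
tool_rot: [0.057, -3.14, -0.001]
contact_force: [-0.0, 0.8, 0.5]
finger_gap: 0.0341
grasp_force: 0.0
```

Run:
```python
from h import *
c=cap('wrist','w1'); s=c['s']
print(s['clock'],s['tool_pos'],s['finger_gap'],s['qpos'],s['contact_force']); print(R.from_rotvec(s['tool_rot']).as_matrix().round(3)); print(c['tool_from_camera'])
```

```text
1.7667 [0.50320701 0.04617497 0.250836  ] 0.03407314478593904 [-0.45261317  0.19873268  0.3380564   1.94853286 -0.07820096  1.00790585
  1.52844531] [-0.03454847  0.8382914   0.45949384]
[[-0.999 -0.036 -0.001]
 [-0.036  0.999  0.   ]
 [ 0.001  0.    -1.   ]]
[[ 4.32413347e-04 -9.60995174e-01 -2.76564799e-01  6.94989292e-02]
 [ 9.99999428e-01  6.85962097e-04 -8.20036267e-04  1.02651435e-03]
 [ 9.77763864e-04 -2.76564286e-01  9.60994922e-01 -1.42340190e-01]
 [ 0.00000000e+00  0.00000000e+00  0.00000000e+00  1.00000000e+00]]
```

View pics/w1.png

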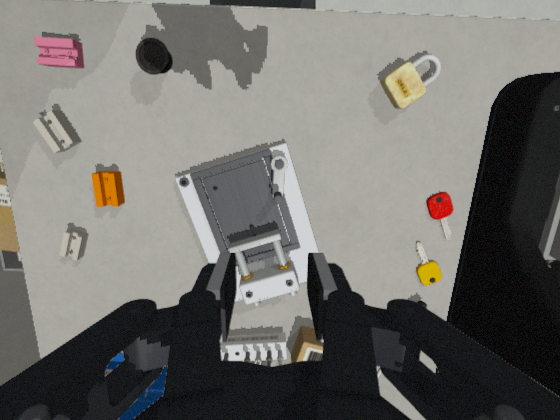

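The wrist view shows the fixture with its turnbutton pivot near (279,161) and the pin near (277,190). I'll enlarge it.

Run:
```python
from h import *
c=load('w1'); p=c['pixels'][:,:,::-1]
cv2.imwrite('pics/crop2.png',cv2.resize(p[135:255,165:325],None,fx=5,fy=5,interpolation=cv2.INTER_CUBIC))
```

```text
(no output)
```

View pics/crop2.png

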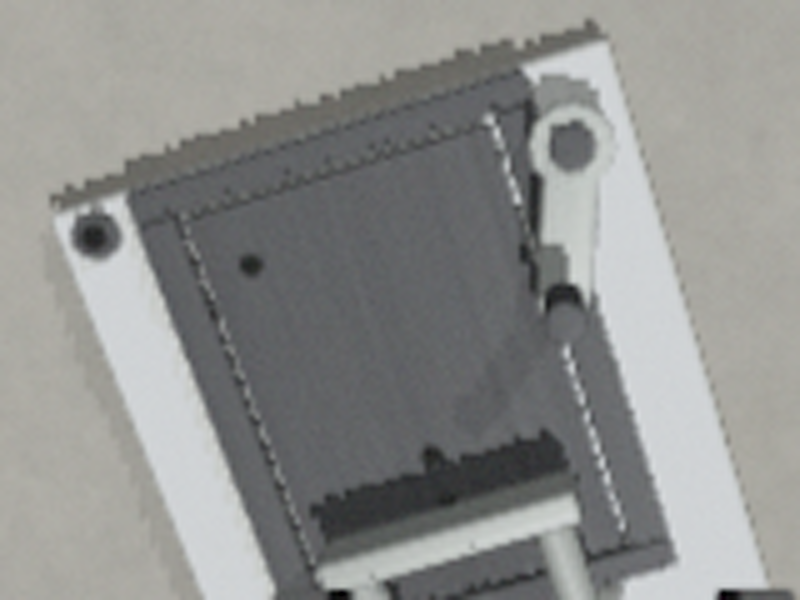

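```bash
cat >> h.py <<'E'
F0=np.array([.564,.0237]);YAW=np.radians(19.34)
def RZ(a): return np.array([[np.cos(a),-np.sin(a)],[np.sin(a),np.cos(a)]])
def fw(p): return F0+RZ(YAW)@np.array(p)/1000
def wf(p): return RZ(YAW).T@(np.array(p)[:2]-F0)*1000
def go(x,y,ang,z,s=None):
    "relative tool move to world x,y,z with tool y at ang deg"
    s=s or sensors.observe(); M=R.from_rotvec(s['tool_rot']).as_matrix()
    d=M.T@(np.array([x,y,z])-s['tool_pos'])*1000
    a0=np.degrees(np.arctan2(M[1,1],M[0,1])); r=(ang-a0+90)%180-90
    return d.round(1),round(-r,1)
E
python3 - <<'E'
from h import *
c=load('w1'); f=lambda x,y:(165+x/5-.4,135+y/5-.4)
for n,q,z in (('pin',(566,321),.0455),('pivot',(572,145),.025),('c(-90,70)',(607,42),.01),('c(-90,-70)',(55,212),.01),('stopface R',(322,572),.037),('stopface L',(572,490),.037)):
    w=at_z(c,*f(*q),z); print(n,w,wf(w))
u,v=f(566,321);print(at_d(c,u,v))
E
```

```text
pin [0.51906135 0.05477072 0.0455    ] [-32.11297129  44.19987882]
pivot [0.48306899 0.05498681 0.025     ] [-66.00272237  56.32347894]
c(-90,70) [0.46098244 0.06247351 0.01      ] [-84.3635306  70.702172 ]
c(-90,-70) [ 0.50555817 -0.06703121  0.01      ] [-85.19170743 -66.25688014]
stopface R [5.84198914e-01 4.48465870e-05 3.70000000e-02] [ 11.22513615 -29.00963192]
stopface L [0.56150233 0.05813106 0.037     ] [ 9.04591957 33.31527493]
[0.51905576 0.05477006 0.04552282]
```

```bash
sed -i 's/^F0=.*/F0=np.array([.564,.0237])+RZ_(19.34)@np.array([.003,.0012]);YAW=np.radians(19.34)/; s/^F0/RZ_=lambda a:R.from_euler("z",a,degrees=True).as_matrix()[:2,:2]\nF0/' h.py
python3 - <<'E'
from h import *
print(F0); th=.34
def ctr(th,lead): return np.array([-70+36*np.cos(th)-lead*np.sin(th),55-36*np.sin(th)-lead*np.cos(th)])
w=fw(ctr(th,0)); print(w,go(*w,109.34-np.degrees(th),.029))
E
```

```text
[0.5664333 0.0258258]
[0.51816877 0.05445171] (array([-15.5,   7.2, 221.9]), np.float64(2.3))
```

>>> {"fn": "servo_tool", "kwargs": {
  "increments": [0.4, -15.5, 7.2, 40, 0, 0, 2.2, 0.4, -15.5, 7.2, 80, 0, 0, 2.2, 0.4, -15.5, 7.2, 120, 0, 0, 2.2, 0.4, -15.5, 7.2, 155, 0, 0, 2.2, 0.4, -15.5, 7.2, 180, 0, 0, 2.2, 0.4, -15.5, 7.2, 200, 0, 0, 2.2, 0.4, -15.5, 7.2, 215, 0, 0, 2.2, 0.4, -15.5, 7.2, 222, 0, 0, 2.2, 0.4, -15.5, 7.2, 222, 0, 0, 2.2]
}}

```text
clock: 2.57
tool_pos: [0.5177, 0.054, 0.0279]
tool_rot: [-0.002, -3.138, 0.0]
contact_force: [0.3, -0.3, 0.0]
finger_gap: 0.034
grasp_force: 0.0
```

Run:
```python
from h import *
s=sensors.observe(); print(s['tool_pos'],s['contact_force'],s['finger_gap'])
M=R.from_rotvec(s['tool_rot']).as_matrix()
def ctr(th,lead): return np.array([-70+36*np.cos(th)-lead*np.sin(th),55-36*np.sin(th)-lead*np.cos(th)])
for i,th in enumerate(np.r_[.34,np.linspace(.34,1.54,13)]):
    lead=[0,6][i] if i<2 else 12
    d,r=go(*fw(ctr(th,lead)),109.34-np.degrees(th),s['tool_pos'][2],s); print([0.4,*d.tolist(),0,0,float(r)])
```

```text
[0.51768209 0.05402202 0.02788288] [ 0.34987932 -0.33451279  0.01957023] 0.034011594769426744
[0.4, -0.5, 0.4, -0.0, 0, 0, 0.1]
[0.4, -0.5, -5.6, -0.0, 0, 0, 0.1]
[0.4, 0.9, -15.1, 0.0, 0, 0, 5.8]
[0.4, 2.6, -18.5, 0.0, 0, 0, 11.5]
[0.4, 4.7, -21.7, 0.0, 0, 0, 17.3]
[0.4, 7.1, -24.6, 0.0, 0, 0, 23.0]
[0.4, 9.7, -27.3, 0.0, 0, 0, 28.7]
[0.4, 12.6, -29.8, 0.0, 0, 0, 34.5]
[0.4, 15.8, -31.9, 0.1, 0, 0, 40.2]
[0.4, 19.1, -33.7, 0.1, 0, 0, 45.9]
[0.4, 22.6, -35.2, 0.1, 0, 0, 51.6]
[0.4, 26.2, -36.3, 0.1, 0, 0, 57.4]
[0.4, 29.9, -37.1, 0.1, 0, 0, 63.1]
[0.4, 33.7, -37.4, 0.1, 0, 0, 68.8]
```

>>> {"fn": "servo_tool", "kwargs": {
  "increments": [0.4, -0.5, -5.5, 0, 0, 0, 0, 0.4, 0.5, -11, 0, 0, 0, 3, 0.4, 1, -15, 0, 0, 0, 6, 0.4, 2.5, -18.5, 0, 0, 0, 11.5, 0.4, 4.5, -21.5, 0, 0, 0, 17, 0.4, 7, -24.5, 0, 0, 0, 23, 0.4, 9.5, -27.5, 0, 0, 0, 28.5, 0.4, 12.5, -30, 0, 0, 0, 34.5, 0.4, 16, -32, 0, 0, 0, 40, 0.4, 19, -33.5, 0, 0, 0, 46, 0.4, 22.5, -35, 0, 0, 0, 51.5, 0.4, 26, -36.5, 0, 0, 0, 57.5, 0.4, 30, -37, 0, 0, 0, 63, 0.4, 33.5, -37.5, 0, 0, 0, 69, 0.4, 33.5, -37.5, 0, 0, 0, 69, 0.4, 33.5, -37.5, 0, 0, 0, 69]
}}

```text
clock: 3.9
tool_pos: [0.4864, 0.0158, 0.0304]
tool_rot: [1.779, 2.588, 0.003]
contact_force: [0.1, 0.1, -0.1]
finger_gap: 0.0343
grasp_force: 0.1
```

Run:
```python
from h import *
s=sensors.observe(); print(s['tool_pos'],s['contact_force'],s['qpos'])
c=cap('wrist','w2'); p=c['pixels'][:,:,::-1]
cv2.imwrite('pics/w2c.png',p)
M=R.from_rotvec(s['tool_rot']).as_matrix(); print(np.degrees(np.arctan2(M[1,1],M[0,1])))
```

```text
[0.48638871 0.01581272 0.0303812 ] [ 0.12231261  0.12789294 -0.05032846] [-0.5484412   0.57567816  0.552166    2.15065458 -0.57073367  0.55836324
  0.79322265]
21.009408930858857
```

View pics/w2c.png

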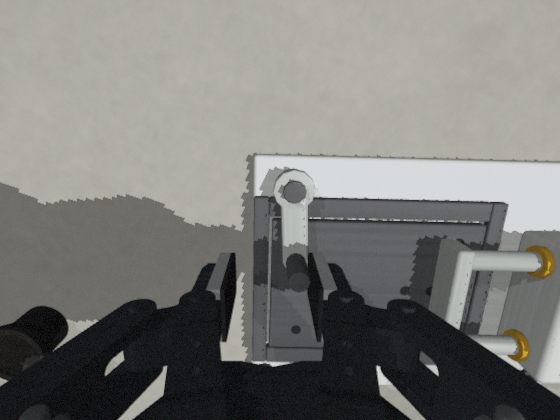

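>>> {"fn": "servo_tool", "kwargs": {
  "increments": [0.4, 0, -1.5, 0, 0, 0, 1, 0.4, 0, -3, 0, 0, 0, 1.6, 0.4, 0, -4, 0, 0, 0, 1.6, 0.4, 0, -4, 0, 0, 0, 1.6, 0.4, 0, -4, 0, 0, 0, 1.6]
}}

```text
clock: 4.37
tool_pos: [0.4839, 0.0148, 0.0299]
tool_rot: [1.817, 2.56, 0.005]
contact_force: [4.4, 3.0, -0.5]
finger_gap: 0.0342
grasp_force: 2.6
```

Run:
```python
from h import *
c=cap('wrist','w3'); p=c['pixels'][:,:,::-1]
cv2.imwrite('pics/w3c.png',cv2.resize(p[140:340,230:400],None,fx=3,fy=3)); print(c['s']['contact_force'],c['s']['tool_pos'])
```

```text
[ 4.41900828  3.01303806 -0.48365402] [0.48388429 0.01475463 0.02987066]
```

View pics/w3c.png

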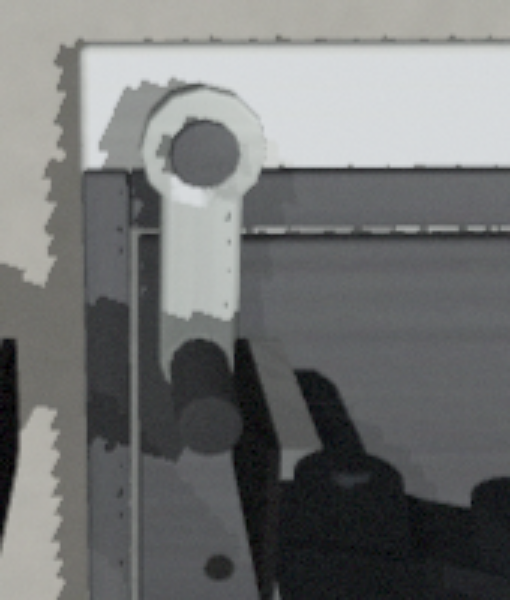

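>>> {"fn": "servo_tool", "kwargs": {
  "increments": [0.4, 0, 8, 0, 0, 0, 0, 0.4, 0, 12, 0, 0, 0, 0, 0.4, 0, 12, -30, 0, 0, 0, 0.4, 0, 12, -70, 0, 0, 0, 0.4, 0, 12, -110, 0, 0, 0, 0.7, 0, 12, -150, 0, 0, 0, 0.7, 0, 12, -150, 0, 0, 0]
}}

```text
clock: 5.0
tool_pos: [0.4972, 0.0173, 0.1854]
tool_rot: [1.817, 2.555, 0.012]
contact_force: [1.6, 0.2, 0.5]
finger_gap: 0.0572
grasp_force: 0.0
```

Run:
```python
from h import *
print(go(.456,-.201,-60.8,.18))
```

```text
(array([-192.7, -110.7,    4.5]), np.float64(80.0))
```

>>> {"fn": "servo_tool", "kwargs": {
  "increments": [0.7, -30, -17, 4, 0, 0, 7, 0.7, -60, -34, 4, 0, 0, 14, 0.7, -90, -51, 4, 0, 0, 21, 0.7, -120, -68, 4, 0, 0, 28, 0.7, -150, -86, 4, 0, 0, 35, 0.7, -175, -100, 4, 0, 0, 42, 0.7, -192.5, -110.5, 4, 0, 0, 49, 0.7, -192.5, -110.5, 4, 0, 0, 56, 0.7, -192.5, -110.5, 4, 0, 0, 63, 0.7, -192.5, -110.5, 4, 0, 0, 70, 0.7, -192.5, -110.5, 4, 0, 0, 77, 0.7, -192.5, -110.5, 4, 0, 0, 80, 0.7, -192.5, -110.5, 4, 0, 0, 80, 0.7, -192.5, -110.5, 4, 0, 0, 80]
}}

```text
clock: 6.17
tool_pos: [0.4519, -0.2002, 0.175]
tool_rot: [3.039, 0.795, -0.002]
contact_force: [-0.1, -0.4, 0.9]
finger_gap: 0.06
grasp_force: 0.0
```

Run:
```python
from h import *
c=cap('wrist','w4'); p=c['pixels'][:,:,::-1]; print(c['s']['tool_pos'],c['s']['qpos'],c['s']['contact_force'],c['s']['finger_gap'],go(.456,-.201,-60.8,.0))
cv2.imwrite('pics/w4c.png',cv2.resize(p[200:400,180:380],None,fx=3,fy=3))
```

```text
[ 0.45191886 -0.200207    0.17500792] [-0.56177909  0.48995827  1.16723115  2.07854211 -0.56455044  0.93955709
 -0.14266688] [-0.13854899 -0.40017241  0.86395417] 0.059998174659684406 (array([  3.2,   2.7, 175.1]), np.float64(0.1))
```

View pics/w4c.png

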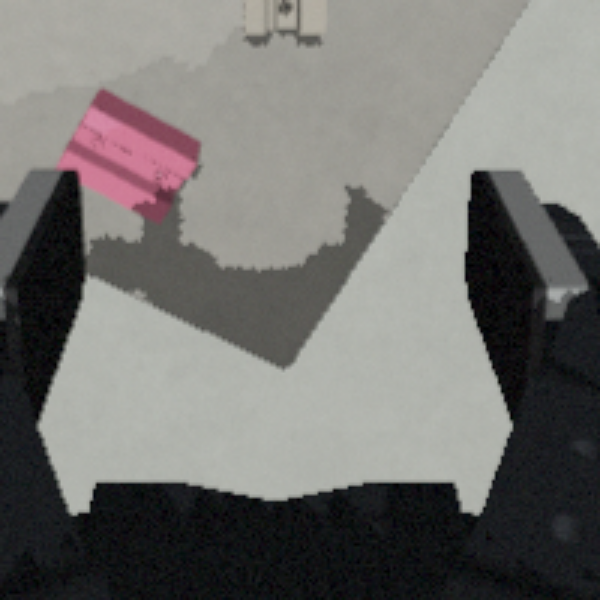

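Pixel (275,195) is the large block, pink is at (225,250) and the table corner shows below. I'll locate the block by depth.

Run:
```python
from h import *
c=load('w4'); T=pose(c)
vv,uu=np.mgrid[140:235,230:330]; u=uu.ravel();v=vv.ravel()
P=np.array([at_d(c,a,b) for a,b in zip(u,v)])
m=(P[:,2]>.014)&(P[:,2]<.03)&(np.hypot(P[:,0]-.456,P[:,1]+.201)<.06)
r=cv2.minAreaRect(P[m][:,:2].astype(np.float32)*1000); print(m.sum(),r,np.percentile(P[m][:,2],[10,50,90]))
print(P[m][:,:2].min(0),P[m][:,:2].max(0)); print(u[m].min(),u[m].max(),v[m].min(),v[m].max())
```

```text
840 ((457.3155212402344, -200.20346069335938), (39.59233093261719, 25.579730987548828), 29.9874210357666) [0.0149785  0.01870833 0.01974928]
[ 0.43458805 -0.22095669] [ 0.4805237  -0.17982159]
261 288 170 211
```

Run:
```python
from h import *
print(sensors.observe()['tool_pos'],go(.4570,-.2005,-60.2,.004))
```

```text
[ 0.45198507 -0.2002044   0.17510874] (array([  4.3,   2.8, 171.1]), np.float64(-0.5))
```

>>> {"fn": "servo_tool", "kwargs": {
  "increments": [0.7, 4.3, 2.8, 40, 0, 0, -0.5, 0.7, 4.3, 2.8, 80, 0, 0, -0.5, 0.7, 4.3, 2.8, 115, 0, 0, -0.5, 0.7, 4.3, 2.8, 140, 0, 0, -0.5, 0.7, 4.3, 2.8, 158, 0, 0, -0.5, 0.7, 4.3, 2.8, 170, 0, 0, -0.5, 0.7, 4.3, 2.8, 170, 0, 0, -0.5, 0.7, 4.3, 2.8, 170, 0, 0, -0.5]
}}

```text
clock: 6.88
tool_pos: [0.457, -0.2008, 0.0052]
tool_rot: [-3.036, -0.806, 0.001]
contact_force: [0.7, -0.3, 0.1]
finger_gap: 0.0598
grasp_force: 0.0
```

>>> {"fn": "servo_tool", "kwargs": {
  "increments": [0.2, 0, 0, 0, 0, 0, 0, 0.2, 0, 0, 0, 0, 0, 0, 0.2, 0, 0, 0, 0, 0, 0, 0.2, 0, 0, 0, 0, 0, 0, 0.2, 0, 0, 0, 0, 0, 0, 0.2, 0, 0, 0, 0, 0, 0, 0.2, 0, 0, 0, 0, 0, 0, 0.2, 0, 0, 0, 0, 0, 0]
}}

```text
clock: 7.55
tool_pos: [0.4581, -0.2006, 0.0065]
tool_rot: [3.036, 0.806, 0.003]
contact_force: [-1.3, 0.6, 6.2]
finger_gap: 0.0243
grasp_force: 59.1
```

>>> {"fn": "servo_tool", "kwargs": {
  "increments": [0.2, 0, 0, -15, 0, 0, 0, 0.2, 0, 0, -45, 0, 0, 0, 0.2, 0, 0, -80, 0, 0, 0, 0.2, 0, 0, -110, 0, 0, 0, 0.2, 0, 0, -110, 0, 0, 0, 0.2, 0, 0, -110, 0, 0, 0]
}}

```text
clock: 8.05
tool_pos: [0.4584, -0.2002, 0.1167]
tool_rot: [3.036, 0.807, 0.006]
contact_force: [-0.6, 0.4, -1.9]
finger_gap: 0.0244
grasp_force: 59.9
```

Run:
```python
from h import *
c=cap('wrist','w5'); s=c['s'];p=c['pixels'][:,:,::-1]; print(s['tool_pos'],s['contact_force'],s['finger_gap'],s['grasp_force'])
cv2.imwrite('pics/w5c.png',cv2.resize(p[220:400,190:370],None,fx=3,fy=3))
t=fw((-28,0)); print(t,go(*t,19.34-90,.115))
```

```text
[ 0.4584007  -0.20017631  0.11669025] [-0.61307724  0.44372623 -1.93674521] 0.02440452618487706 59.86378312110901
[0.54001334 0.01655295] (array([ 179. , -146.7,    0.8]), np.float64(10.4))
```

View pics/w5c.png

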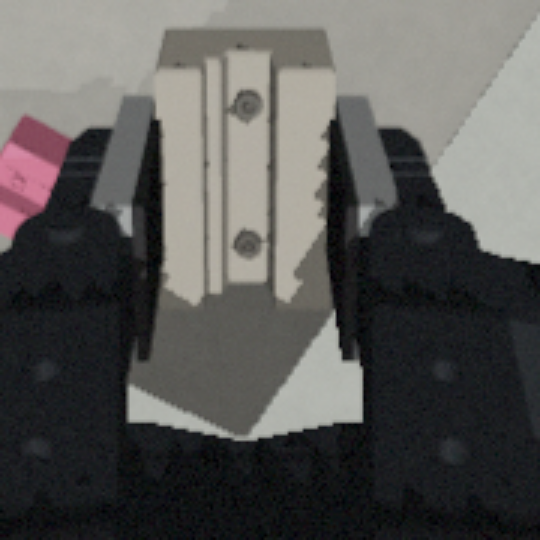

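>>> {"fn": "servo_tool", "kwargs": {
  "increments": [0.2, 15, -12, 0, 0, 0, 1, 0.2, 40, -33, 0, 0, 0, 3, 0.2, 70, -57, 0, 0, 0, 5, 0.2, 100, -82, 0, 0, 0, 7, 0.2, 130, -106, 0, 0, 0, 9, 0.2, 155, -127, 0, 0, 0, 10.4, 0.2, 170, -139, 0, 0, 0, 10.4, 0.2, 179, -146.7, 0, 0, 0, 10.4, 0.2, 179, -146.7, 0, 0, 0, 10.4, 0.2, 179, -146.7, 0, 0, 0, 10.4]
}}

```text
clock: 8.93
tool_pos: [0.5391, 0.0147, 0.1145]
tool_rot: [3.096, 0.527, -0.003]
contact_force: [-0.7, -0.8, -0.8]
finger_gap: 0.0244
grasp_force: 59.8
```

Run:
```python
from h import *
c=cap('wrist','w6'); s=c['s'];p=c['pixels'][:,:,::-1]; print(s['tool_pos'],wf(s['tool_pos']),s['contact_force'],s['finger_gap'],s['qpos'])
cv2.imwrite('pics/w6c.png',cv2.resize(p[80:380,140:420],(784,840))[:600]) 
t=fw((-28,0)); print(go(*t,19.34-90,.03))
```

```text
[0.53910121 0.01469657 0.11448106] [-29.47544323  -1.44955492] [-0.6814235  -0.80201329 -0.7581917 ] 0.024428740393750977 [-0.87978359  0.6805199   1.07343023  2.01286712 -0.76418344  0.92317786
 -0.627236  ]
(array([ 2. , -2.4, 84.8]), np.float64(-0.1))
```

View pics/w6c.png

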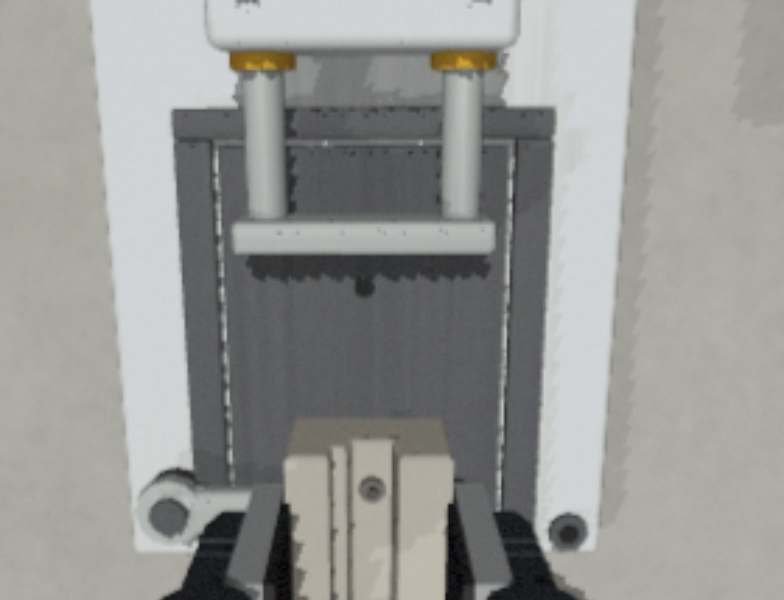

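The block hangs square to the stop plate. Its front edge is at crop y≈455, and the plate's front top edge runs from (233,253) to (495,253). I'll measure both.

Run:
```python
from h import *
c=load('w6'); f=lambda x,y:(140+x/2.8-.3,80+y/2.8-.3); z0=c['s']['tool_pos'][2]
for n,q,z in(('stop L',(234,253),.037),('stop R',(495,253),.037),('blk L',(285,457),z0-.0065+.019),('blk R',(453,457),z0-.0065+.019),('blkbot L',(296,421),z0-.0065),('blkbot R',(441,418),z0-.0065),('rearL slab',(137,549),.01),('rearR slab',(595,549),.01)):
    w=at_z(c,*f(*q),z); print(n,w.round(4),wf(w).round(1))
print('tcp',wf(c['s']['tool_pos']))
for q in ((360,240),(370,445),(320,500)):
    print(at_d(c,*f(*q)))
```

```text
stop L [0.5628 0.0581 0.037 ] [ 7.3 31.6]
stop R [ 0.5838 -0.0017  0.037 ] [  7.3 -31.7]
blk L [0.5533 0.0338 0.127 ] [-9.7 11.9]
blk R [0.5618 0.0096 0.127 ] [ -9.7 -13.8]
blkbot L [0.5525 0.0333 0.108 ] [-10.6  11.7]
blkbot R [0.5613 0.0098 0.108 ] [-10.1 -13.4]
rearL slab [0.4625 0.0618 0.01  ] [-86.1  68.4]
rearR slab [ 0.5079 -0.0678  0.01  ] [-86.2 -69. ]
tcp [-29.47544323  -1.44955492]
[0.57591331 0.03028285 0.03680463]
[0.55710858 0.02138062 0.12047833]
[0.54800188 0.02646226 0.12629305]
```

>>> {"fn": "servo_tool", "kwargs": {
  "increments": [0.2, 2, -1, 25, 0, 0, 0, 0.2, 2, -1, 50, 0, 0, 0, 0.2, 2, -1, 70, 0, 0, 0, 0.2, 2, -1, 82, 0, 0, 0, 0.2, 2, -1, 88, 0, 0, 0, 0.2, 2, -1, 89.5, 0, 0, 0, 0.2, 2, -1, 89.5, 0, 0, 0, 0.2, 2, -1, 89.5, 0, 0, 0, 0.2, 2, -1, 89.5, 0, 0, 0]
}}

```text
clock: 9.73
tool_pos: [0.5423, 0.0171, 0.0268]
tool_rot: [-3.097, -0.527, -0.003]
contact_force: [0.2, 1.0, -2.1]
finger_gap: 0.0245
grasp_force: 59.8
```

>>> {"fn": "servo_tool", "kwargs": {
  "increments": [0.2, 0, 0, 1, 0, 0, 0, 0.2, 0, 0, 2, 0, 0, 0, 0.2, 0, 0, 3, 0, 0, 0, 0.2, 0, 0, 3, 0, 0, 0, 0.2, 0, 0, 3, 0, 0, 0]
}}

```text
clock: 10.15
tool_pos: [0.5416, 0.0173, 0.0228]
tool_rot: [-3.097, -0.527, 0.0]
contact_force: [-0.1, -0.1, -2.0]
finger_gap: 0.0242
grasp_force: 59.8
```

>>> {"fn": "servo_tool", "kwargs": {
  "increments": [0.2, 0, 0, 0.5, 0, 0, 0, 0.2, 0, 0, 0.8, 0, 0, 0, 0.2, 0, 0, 0.8, 0, 0, 0, 0.2, 0, 0, 0.8, 0, 0, 0]
}}

```text
clock: 10.48
tool_pos: [0.5416, 0.0172, 0.0225]
tool_rot: [-3.096, -0.527, -0.0]
contact_force: [-1.9, 0.5, 5.6]
finger_gap: 0.0246
grasp_force: 60.7
```

Run:
```python
from h import *
s=sensors.observe(); print(s['tool_pos'],wf(s['tool_pos']),s['contact_force'],R.from_rotvec(s['tool_rot']).as_matrix().round(3),sep='\n')
```

```text
[0.54164812 0.01720089 0.02251519]
[-26.2428956    0.06997678]
[-1.87375803  0.46156392  5.60721704]
[[ 0.944  0.331  0.   ]
 [ 0.331 -0.944  0.001]
 [ 0.    -0.001 -1.   ]]
```

>>> {"fn": "servo_tool", "kwargs": {
  "increments": [0.2, 2, 0, -0.4, 0, 0, 0, 0.2, 5, 0, -0.4, 0, 0, 0, 0.2, 8, 0, -0.4, 0, 0, 0, 0.2, 11, 0, -0.4, 0, 0, 0, 0.2, 13, 0, -0.4, 0, 0, 0, 0.2, 15, 0, -0.4, 0, 0, 0, 0.2, 16.5, 0, -0.4, 0, 0, 0, 0.2, 18, 0, -0.4, 0, 0, 0, 0.2, 18, 0, -0.4, 0, 0, 0, 0.2, 18, 0, -0.4, 0, 0, 0]
}}

```text
clock: 11.32
tool_pos: [0.5572, 0.0223, 0.0225]
tool_rot: [-3.097, -0.526, 0.005]
contact_force: [-7.9, -1.1, 9.9]
finger_gap: 0.0244
grasp_force: 61.2
```

Run:
```python
from h import *
s=sensors.observe(); print(s['tool_pos'],wf(s['tool_pos']),s['contact_force'],RZ(YAW).T@s['contact_force'][:2])
c=cap('wrist','w7'); p=c['pixels'][:,:,::-1]
cv2.imwrite('pics/w7c.png',cv2.resize(p[120:345,140:420],None,fx=2.8,fy=2.66))
```

```text
[0.55718902 0.0222764  0.02253509] [-9.89809111 -0.28764855] [-7.86617695 -1.14477256  9.85342704] [-7.80140642  1.52489405]
```

View pics/w7c.png

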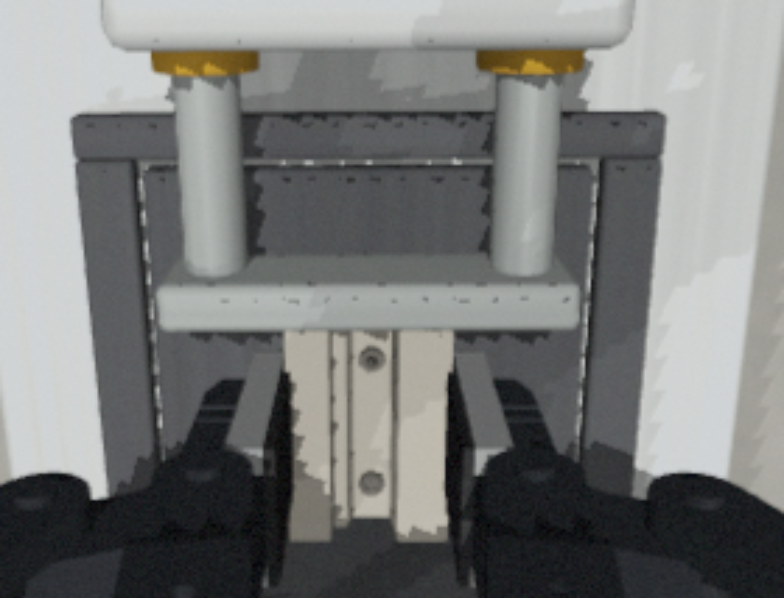

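>>> {"fn": "servo_tool", "kwargs": {
  "increments": [0.2, 0, 0, -0.8, 0, 0, 0, 0.2, 1.5, 0, -0.8, 0, 0, 0, 0.2, 3, 0, -0.8, 0, 0, 0, 0.2, 4.5, 0, -0.8, 0, 0, 0, 0.2, 6, 0, -0.8, 0, 0, 0, 0.2, 6, 0, -0.8, 0, 0, 0, 0.2, 6, 0, -0.8, 0, 0, 0, 0.2, 6, 0, -0.8, 0, 0, 0]
}}

```text
clock: 12.03
tool_pos: [0.5625, 0.0243, 0.0226]
tool_rot: [3.097, 0.527, -0.006]
contact_force: [-7.6, -3.0, 2.6]
finger_gap: 0.0243
grasp_force: 60.4
```

Run:
```python
from h import *
s=sensors.observe(); print(s['tool_pos'],wf(s['tool_pos']),s['contact_force'],RZ(YAW).T@s['contact_force'][:2])
c=cap('wrist','w8')
w7=load('w7')
for q in((160,328),(580,328)):
    w=at_z(w7,140+q[0]/2.8-.3,120+q[1]/2.66-.3,.037); print('w7 stop',wf(w))
# depth profile along fixture x at stop plate (lateral 25mm from centre): top at z~.037
for n,k in(('w6',load('w6')),('w7',w7),('w8',c)):
    P=np.array([at_d(k,u,v) for v in range(100,300) for u in range(185,360,3)]); q=np.array([wf(p) for p in P])
    m=(abs(P[:,2]-.037)<.0015)&(abs(q[:,1])>17)&(abs(q[:,1])<30)&(q[:,0]>0)&(q[:,0]<35)
    print(n,m.sum(),np.percentile(q[m,0],[2,10,50,90,98]).round(1))
```

```text
[0.56252593 0.02429015 0.02257618] [-4.19545057 -0.15498147] [-7.60736914 -3.00132144  2.58396707] [-8.17204239 -0.31259996]
w7 stop [10.63371267 31.67689331]
w7 stop [ 10.60524973 -31.56377751]
w6 141 [ 7.3  8.  10.7 13.5 14.6]
w7 351 [ 9.7 10.8 13.9 17.1 17.5]
w8 380 [ 3.5 15.6 19.3 22.7 23.4]
```

>>> {"fn": "servo_tool", "kwargs": {
  "increments": [0.2, 0.5, 0, 0, 0, 0, 0, 0.2, 1, 0, 0, 0, 0, 0, 0.2, 1.2, 0, 0, 0, 0, 0, 0.2, 1.2, 0, 0, 0, 0, 0, 0.2, 1.2, 0, 0, 0, 0, 0, 0.2, 1.2, 0, 0, 0, 0, 0, 0.2, 1.2, 0, 0, 0, 0, 0, 0.2, 1.2, 0, 0, 0, 0, 0, 0.2, 1.2, 0, 0, 0, 0, 0, 0.2, 1.2, 0, 0, 0, 0, 0, 0.2, 1.2, 0, 0, 0, 0, 0, 0.2, 1.2, 0, 0, 0, 0, 0, 0.2, 1.2, 0, 0, 0, 0, 0, 0.2, 1.2, 0, 0, 0, 0, 0, 0.2, 1.2, 0, 0, 0, 0, 0, 0.2, 1.2, 0, 0, 0, 0, 0, 0.2, 1.2, 0, 0, 0, 0, 0, 0.2, 1.2, 0, 0, 0, 0, 0]
}}

```text
clock: 13.58
tool_pos: [0.5628, 0.0244, 0.0226]
tool_rot: [-3.097, -0.526, 0.008]
contact_force: [-10.0, -3.4, 4.6]
finger_gap: 0.0243
grasp_force: 60.6
```

Run:
```python
from h import *
k=cap('wrist','w9'); s=k['s']; print(s['clock'],wf(s['tool_pos']),s['tool_pos'][2],s['contact_force'],RZ(YAW).T@s['contact_force'][:2],s['grasp_force'])
print(R.from_rotvec(s['tool_rot']).as_matrix().round(3))
P=np.array([at_d(k,u,v) for v in range(100,300) for u in range(185,360,3)]); q=np.array([wf(p) for p in P])
m=(abs(P[:,2]-.037)<.0015)&(abs(q[:,1])>17)&(abs(q[:,1])<30)&(q[:,0]>8)&(q[:,0]<35)
print(m.sum(),np.percentile(q[m,0],[2,10,50,90,98]).round(1))
b=(abs(q[:,1])<12)&(abs(P[:,2]-.035)<.006)&(q[:,0]<14); print('block top z',np.percentile(P[b][:,2],[20,50,90]))
c=cap('top','top9'); cv2.imwrite('pics/top9c.png',cv2.resize(c['pixels'][130:280,190:400,::-1],None,fx=3.8,fy=3.8))
```

```text
13.5833 [-3.92915959 -0.15659324] 0.022581305051682096 [-10.00377612  -3.40879577   4.58772435] [-10.56816466   0.09654529] 60.63888430595398
[[ 0.944  0.33  -0.005]
 [ 0.33  -0.944 -0.001]
 [-0.005 -0.001 -1.   ]]
365 [15.9 16.6 19.8 22.9 23.5]
block top z [0.03183319 0.03465775 0.03557812]
```

```bash
python3 -c "
from bench import workorder
print(workorder.sign_off())"
```

```text
the job is handed in; nothing more can be done
None
```

The turnbutton is fully across the carrier, and the large block is still held flat, centred and square, pressing the stop about 9 mm back (about 9 N; the wrist read 10.6 N with friction). The job is handed in, but sign-off gave no verdict, I didn't re-check the bystanders at the end, and I viewed 11 pictures where you allowed 10.

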